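# Clear the scraper and hold the flange for tacking

### The arm

A 7-joint arm with a two-finger parallel gripper is mounted at the origin on the work surface. World frame = base frame: x ahead of the robot, y to its left, z up, the work surface at z = 0. Lengths are in m, angles in rad, forces in N, time in s.
With the tool pointing down it reaches from about 0.4 to 0.925 m from the base axis. Payload 4.1 kg.
Tool frame: the origin (TCP) lies on the centre line of the jaws, within the pads' length; the fingertips stand 25 mm ahead of it and the grasp point (between the pads) lies 6 mm ahead of it (ctrl.finger_overhang is the z of the fingertips in the tool frame, in m); z points along the fingers, y is the line along which they close (so a half turn about z gives the same grasp; the last joint's range is limited). The gripper opens to 85 mm and grips with 20 to 120 N. Pads are 22 mm wide; open, the fingers measure 114 mm over their backs; the gripper's body (76 mm by 85 mm) begins 54 mm behind the grasp point. The pads swing forward as they close: fully open they stand 13 mm farther back than shut.
Start: joints at [-1.434, 0.398, 0.045, 1.537, -0.019, 1.207, -0.051], TCP at [0.152, 0.632, 0.256] pointing down, gripper open.
Joint ranges: [-2.82, 2.82], [-0.49, 2.23], [-1.37, 1.46], [0, 2.46], [-1.36, 4.5], [0.23, 2], [-2.94, 2.94]. Speed limits (rad/s): [2.57, 2.57, 3.14, 3.14, 3.14, 3.14, 3.14].

### API

Orientations are given as a 3x3 rotation matrix whose columns are the frame's x, y, z axes.
In Python, from workcell import telemetry, vision, ctrl gives the robot as it stands. The module is installed in compiled form; this text tells all that it offers.
- The arm moves only by the tool apply_moves, never from a script. Its argument "increments" is a list of rows, each a list of 5 numbers: the opening, from -1 (shut) to 1 (fully open), then the shift along the tool's x, y, z in units of 200 mm (1.0 is 200 mm), then the turn about the tool's z in units of 180 degrees (1.0 is 180 degrees). A call has exactly 10 rows; each row is the pose to reach, as a shift and turn from the pose commanded when the call began, along the tool's axes at that moment, turning the shorter way round; what a row does not reach only later rows make up. A row lasts 1/12 s, in which the tool goes at most 41.7 mm and 7.16 degrees, less where a joint would pass 70% of its speed; a pose out of reach is approached as far as the arm can. A call with a number of a shift or a turn outside -1 to 1 is refused whole. A call with a gripper value outside its range is refused whole. The fingers move at their own pace and stop on an object; the grip force is fixed at half the most. Time passes only in rows, so rows that repeat a pose let the fingers close, or fill a call up. It gives the time, the measured TCP pose, the force, the opening and the grip force at its end, in the units of the state.
- telemetry.observe(): the state, without advancing time (a new reading comes with each control period).
- vision.snapshot(name): name is "scene" or "top" or "wrist"; returns a dict with "pixels" (420x560x3 uint8, red, green, blue), "depth" (420x560 float32, m along the optical axis (not along the pixel's ray), 0 where there is no reading), "fovy" (degrees; the focal length in pixels is half the picture's height over the tangent of half this angle, whatever the lens; pixels are square), "cx", "cy" (the principal point, pixels), "world_from_camera" (4x4, takes a point from camera to world coordinates). Camera axes: x right, y down, z forward; pixel columns grow to the right and rows downward; lengths in m; the calibration is good to about 2 mm. A picture is of the moment at which its call begins.
- ctrl.close_job(): hands the job in; it is judged then, once.
The state is a dict: "time_s": time; "joints": joint angles; "qd": joint speeds; "joint_torque": joint torques, N m; "tcp_pos": TCP position; "tool_rot": TCP orientation; "contact_force": force on the tool from outside, world axes, zero at the start; "moment": the same for the moment, N m; "opening": opening from 0.0 (shut) to 1.0 (fully open); "grip_force": force on a finger pad.
Only numpy, scipy, OpenCV 4.12 (cv2) and the standard library are available. Lean on these libraries where they do the work, as an engineer would, in place of code of your own. Each camera call takes 0.05 s, during which the arm holds its last target. There are 200 camera calls.

### The job

The scraper left lying across the end of the upright exhaust pipe is in the way: slide it blade first into the slot of the wooden block, home until its handle meets or nearly meets the block, and let go of it there. Then pick up the two-eared steel flange, collar up as it stands, carry it over the top of the spatter screen without touching the screen, and hold it level and centred about 6 mm above the pipe end, its two ears over the jig's two yellow posts, without ever letting it touch the pipe or the jig. Finish while still holding it there, motionless, ready to be tack-welded, and leave the cone reducer, the red cup and the spray can where they stand.

Things in the scene. Friction and masses are not known exactly. Their poses are not given: they have to be found in the camera images.
- jig: Fixed jig: grey base 130 x 130 x 12 mm, blue clamp 66 x 66 mm up to 32 mm high, in its middle an upright steel exhaust pipe (outside diameter 45, wall 3, open end 80 mm above the bench); two yellow index posts, 12 mm thick and 50 mm high, 45 mm either side of the pipe along the jig's y axis. Origin: centre of its underside on the bench; z up.
- pipe_end (a point): Centre of the pipe's upper end, 80 mm above the bench; axes as the jig's (its y axis runs through the two yellow posts).
- scraper: Loose flat scraper, 0.17 kg, at the start flat across the pipe end, handle roughly towards the robot. Steel blade 40 wide, 3 thick, x = -35 to +95 mm; orange handle x = -135 to -35 mm, 24 wide, 18 thick (z = -7.5 to +10.5 mm), gripped across its width. Origin: on the blade's underside, within 8 mm of the balance point; x towards the tip, z up.
- scraper_tip (a point): Middle of the blade's front edge, on its underside: x = +95 mm in the scraper's frame.
- block: Fixed wooden block 135 x 90 x 88 mm high; letterbox slot right through along its x axis, 54 wide, 12 high, floor 60 mm above the bench. The floor extends as an open yellow lip 20 mm in front of the mouth (solid below); the scraper's handle meets it with the tip 110 mm past the mouth. Origin: centre of the underside; x = direction of insertion (mouth faces -x, to the robot), z up.
- slot_mouth (a point): Middle of the slot's mouth on the slot's floor, 60 mm above the bench, where the roof begins: x = -47.5 mm in the block's frame and with its axes. The lip lies from x = -20 mm to 0, the slot from 0 to +115 mm.
- screen: Fixed upright spatter screen between flange and jig: aluminium sheet 280 mm long (along its x axis), 4 mm thick, 90 mm high, red bar 8 mm thick along the top edge, two feet 50 mm deep. Origin: centre of its underside; y across the sheet, z up.
- screen_top (a point): Middle of the screen's top edge, 90 mm above the bench.
- flange: Loose steel flange, about 0.35 kg (varies), standing on the bench: plate 8 mm thick, 62 mm disc with two like ears reaching 49 mm either side along its y axis; on top a round collar, outside diameter 48 mm, from 8 to 44 mm high, gripped across its diameter from above. Origin: centre of the plate's underside; z up.
- reducer: Loose copper-coloured pipe cone reducer, round, 52 mm in diameter at the foot, 50 mm high, to be left alone; it stands on the flange's side of the screen and may change places with the flange. Origin: centre of its underside.
- cup: Loose red plastic cup, 70 mm in diameter at the rim, 55 mm high, beyond the jig, to be left alone. Origin: centre of its underside.
- spraycan: Loose spray can, 60 mm in diameter, 160 mm high, beyond the jig, to be left alone. Origin: centre of its underside.
Not all that is in view belongs to the job. Of the things that look like the scraper, the largest one is meant.

How it is judged:
On the way, in this order (a step that is already met when the one before it is completed fails the run):
1. the scraper lies in the block's slot, home or within 25 mm of it, and is let go (x of scraper_tip in the frame of slot_mouth between 0.085 and 0.135 m and y of scraper_tip in the frame of slot_mouth between -0.02 and 0.02 m and z of scraper_tip in the frame of slot_mouth between -0.003 and 0.012 m and angle between the x axis of scraper and the x axis of block, either way round below 0.2 rad and contact force between scraper and the fingers below 0.1 N), for 0.2 s.
2. the flange, held in the fingers, passes over the top of the spatter screen (y of flange in the frame of screen_top between -0.04 and 0.04 m and x of flange in the frame of screen_top between -0.14 and 0.14 m and z of flange in the frame of screen_top above 0 m and contact force between flange and the fingers above 1 N), for 0.04 s.
At the end, for the whole second after the job is handed in: Flange held still and level (0.1 rad), 2 to 12 mm above the pipe end, centred within 6 mm, ears in line with the posts within 0.14 rad, touching only the fingers; scraper tip 85 mm or more past the slot mouth, let go; reducer, cup, spray can within 30 mm of their starts (all of step 1 and z of flange in the frame of pipe_end between 0.002 and 0.012 m and horizontal distance between flange and pipe_end below 0.006 m and angle between the y axis of flange and the y axis of jig, either way round below 0.14 rad and angle between flange's own z axis and vertical below 0.1 rad and contact force between flange and the fingers above 1 N and contact force between flange and jig below 0.1 N and contact force between flange and screen below 0.1 N and contact force between flange and scraper below 0.1 N and linear speed of flange below 0.02 m/s and distance of each of reducer, cup, spraycan from where it was at the start of the episode below 0.03 m); the arm keeps its last pose, push and grip.
It fails at once if the copper-coloured cone reducer is moved by more than 30 mm or knocked over (distance of reducer from where it was at the start of the episode above 0.03 m or angle between reducer's own z axis and vertical above 0.5 rad).
It fails at once if the red cup is moved by more than 30 mm or knocked over (distance of cup from where it was at the start of the episode above 0.03 m or angle between cup's own z axis and vertical above 0.5 rad).
It fails at once if the spray can is moved by more than 30 mm or knocked over (distance of spraycan from where it was at the start of the episode above 0.03 m or angle between spraycan's own z axis and vertical above 0.5 rad).
It fails at once if the flange touches the spatter screen (contact force between flange and screen above 1 N).
It fails at once if the flange touches the pipe or the jig (contact force between flange and jig above 1 N).
It also fails if it takes over 61 s, if anything falls off the work surface, if the arm or the gripper's body presses on something with over 40 N, if the wrist force passes 120 N, or if a joint passes its speed limit or range.

## Working session

There is one attempt and no reset: what is moved stays moved. The work goes in short steps, Python scripts to look and compute and a tool call to move; the robot and the scene stay as the last step left them, time stands still between calls to the robot, and variables do not carry over. Pictures are saved under pics/ and viewed, at most 10 in all, crops included, and the job is handed in when it is done.

Besides the shell and the picture viewer there is one more tool, called after "Emit:" by a JSON object that holds its "fn" and its "kwargs". apply_moves: Moves the arm, as the interface text tells. Its arguments: {"type":"object","properties":{"increments":{"type":"array","items":{"type":"array","items":{"type":"number","minimum":-1,"maximum":1}}}},"required":["increments"]}

```bash
mkdir -p pics
cat > h.py <<'E'
import numpy as np, cv2
from workcell import telemetry, vision, ctrl
def snap(n):
    s=vision.snapshot(n); h=s["pixels"].shape[0]
    s["f"]=h/2/np.tan(np.radians(s["fovy"])/2); return s
def cloud(s):
    d=s["depth"]; v,u=np.mgrid[:d.shape[0],:d.shape[1]]
    p=np.stack([(u-s["cx"])/s["f"]*d,(v-s["cy"])/s["f"]*d,d],-1); T=s["world_from_camera"]
    return p@T[:3,:3].T+T[:3,3]
def plane(s,uv,z):
    uv=np.atleast_2d(uv).astype(float); T=s["world_from_camera"]
    r=np.c_[(uv[:,0]-s["cx"])/s["f"],(uv[:,1]-s["cy"])/s["f"],np.ones(len(uv))]@T[:3,:3].T
    return T[:3,3]+r*((z-T[2,3])/r[:,2])[:,None]
def save(n,im,k=1):
    cv2.imwrite("pics/"+n,cv2.cvtColor(cv2.resize(im,None,fx=k,fy=k),cv2.COLOR_RGB2BGR))
E
python3 - <<'E'
from h import *
for n in("scene","top"):
    s=snap(n); save(n+"0.png",s["pixels"],1.4); np.savez(n+".npz",**s)
    print(n,s["fovy"],s["cx"],s["cy"],s["world_from_camera"].round(3).tolist())
o=telemetry.observe();print({k:np.round(v,3).tolist() for k,v in o.items()})
E
```

```text
scene 53.506765636832704 277.3882581437143 214.08455404159278 [[-0.709, 0.449, -0.545, 1.108], [0.706, 0.441, -0.554, 0.592], [-0.009, -0.777, -0.629, 0.726], [0.0, 0.0, 0.0, 1.0]]
top 53.89820806233906 274.9582529591974 204.84622498107234 [[-0.006, -0.989, 0.147, 0.455], [-1.0, 0.001, -0.029, 0.016], [0.028, -0.147, -0.989, 0.923], [0.0, 0.0, 0.0, 1.0]]
{'time_s': 0.1, 'joints': [-1.434, 0.399, 0.045, 1.538, -0.019, 1.207, -0.051], 'qd': [0.001, -0.004, -0.0, -0.003, -0.0, 0.001, 0.001], 'joint_torque': [0.004, -47.626, 1.371, -25.495, 0.012, 0.005, -0.0], 'tcp_pos': [0.152, 0.632, 0.255], 'tool_rot': [[-0.972, 0.233, -0.0], [0.233, 0.972, -0.002], [-0.0, -0.002, -1.0]], 'contact_force': [-0.06, -0.249, -1.576], 'moment': [0.047, 0.037, -0.038], 'grip_force': 0.0, 'opening': 0.998}
```

View pics/top0.png

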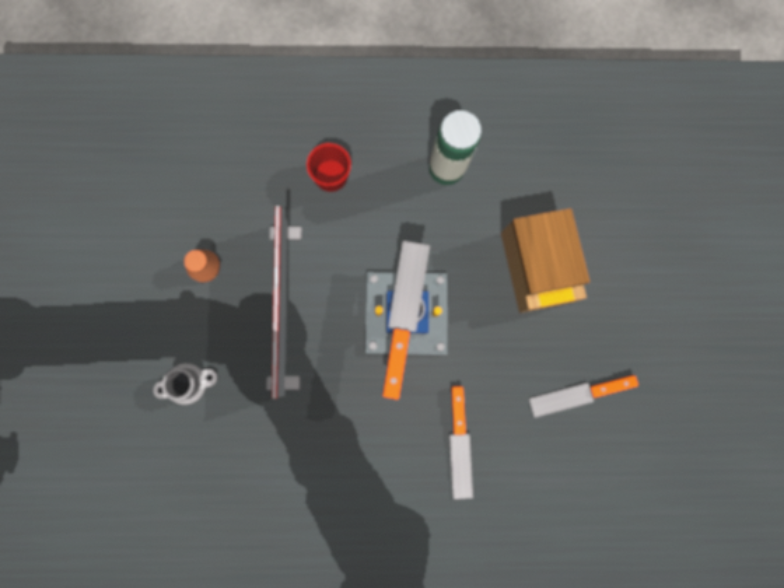

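View pics/scene0.png

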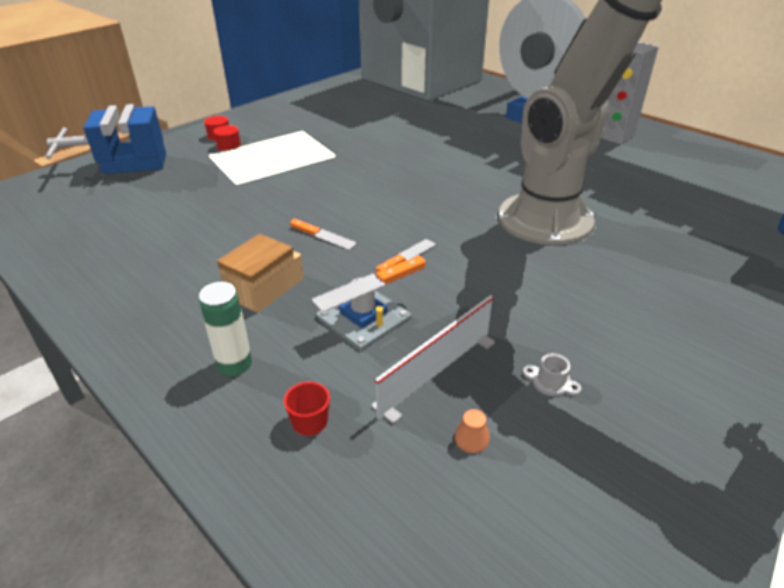

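The top view shows three scrapers (pixels in the 1.4x view). One lies over the pipe at (405,320) and is the largest. The two smaller ones are at (460,440) and (585,395). I choose the one on the pipe. The flange is at (184,384), the reducer at (202,264), the screen at x≈278, the block at (550,255) and the cup and can at the top.

```bash
cat > m.py <<'E'
from h import *
s=dict(np.load("top.npz")); P=cloud(s); im=s["pixels"]; hsv=cv2.cvtColor(im,cv2.COLOR_RGB2HSV)
X,Y,Z=P[...,0],P[...,1],P[...,2]
print("bench z",np.median(Z[(X>.3)&(X<.7)&(abs(Y)<.4)]))
def comps(m,z,nm,amin=15):
    n,l,st,c=cv2.connectedComponentsWithStats(m.astype(np.uint8))
    for i in range(1,n):
        if st[i,4]<amin: continue
        vv,uu=np.nonzero(l==i); q=plane(s,np.c_[uu,vv],z)[:,:2].astype(np.float32)
        r=cv2.minAreaRect(q); e=q-q.mean(0); w,V=np.linalg.eigh(np.cov(e.T)); a=V[:,1]
        print(nm,"px",c[i].round(1),"n",st[i,4],"mean",q.mean(0).round(4),"rectc",np.round(r[0],4),"size",np.round(r[1],4),"ang",round(r[2],1),"pca",a.round(3),"medz",np.median(Z[l==i]).round(4))
H,S,V=[hsv[...,i].astype(int) for i in range(3)]
roi=(X>.2)&(X<.9)&(abs(Y)<.45)
comps(roi&(H<14)&(H>4)&(S>190)&(V>140),.0905-.0,"orange")
comps(roi&(H>20)&(H<32)&(S>150)&(V>140),.05,"yellow",6)
comps(roi&((H<8)|(H>172))&(S>60)&(V>90)&(Y>.05)&(abs(Z-.088)<.012),.09,"redbar")
comps(roi&(Z>.08)&(Z<.097)&(Y<-.12),.088,"blocktop",100)
comps(roi&(Z>.07)&(Z<.1)&(Y>-.1)&(Y<.06)&(S<60),.083,"blade",50)
comps((X>.3)&(X<.5)&(Y>.15)&(Y<.36)&(Z>.035)&(Z<.055)&(S<60),.044,"collar",20)
comps((X>.3)&(X<.5)&(Y>.15)&(Y<.36)&(Z>.004)&(Z<.055)&(S<60),.008,"flangeall",20)
comps((X>.4)&(X<.65)&(Y>.15)&(Y<.3)&(Z>.005)&(S>120),.0,"reducer",20)
for nm,bx in(("top_crop",(s,(330,0),)),): pass
k=cv2.resize(im[150:300,250:430],None,fx=4,fy=4,interpolation=cv2.INTER_CUBIC); save("crop1.png",k)
E
python3 m.py
```

```text
bench z -0.00034723267660824453
orange px [278.9 255.5] n 62 mean [ 0.4766 -0.0154] rectc [ 0.4712 -0.0145] size [0.0107 0.0944] ang 74.8 pca [-0.979  0.202] medz 0.0899
orange px [438.3 272.9] n 62 mean [ 0.4401 -0.3362] rectc [ 0.4386 -0.3358] size [0.013  0.0651] ang 7.0 pca [-0.192  0.981] medz 0.0144
orange px [324.8 279.6] n 22 mean [ 0.4282 -0.1065] rectc [ 0.4264 -0.1053] size [0.0106 0.023 ] ang 61.8 pca [-0.931  0.364] medz 0.0162
yellow px [397.1 212. ] n 235 mean [ 0.5691 -0.2719] rectc [ 0.5691 -0.272 ] size [0.0203 0.0548] ang 11.1 pca [-0.2   0.98] medz 0.0594
yellow px [270.3 221.2] n 19 mean [0.55   0.0008] rectc [5.492e-01 5.000e-04] size [0.0064 0.0107] ang 89.8 pca [-0.999  0.051] medz 0.0489
yellow px [311.8 221.9] n 24 mean [ 0.5482 -0.0876] rectc [ 0.549 -0.088] size [0.0085 0.0108] ang 89.0 pca [-0.99   0.138] medz 0.0484
redbar px [199. 174.] n 21 mean [0.6433 0.1475] rectc [0.6433 0.1475] size [0.042 0.   ] ang 1.2 pca [-1.    -0.021] medz 0.086
redbar px [198.  229.5] n 24 mean [0.5291 0.1471] rectc [0.5292 0.1471] size [0.0464 0.    ] ang 1.2 pca [-1.    -
[... 277 characters left out ...]
 -0.516] medz 0.0843
blade px [291.7 204.3] n 1229 mean [ 0.5815 -0.0427] rectc [ 0.5819 -0.046 ] size [0.0478 0.1307] ang 80.2 pca [-0.987  0.161] medz 0.0821
collar px [126.5 273.9] n 193 mean [0.4412 0.3004] rectc [0.441  0.3002] size [0.0479 0.0451] ang 89.7 pca [-0.027  1.   ] medz 0.0425
flangeall px [131.2 273.5] n 833 mean [0.4415 0.3018] rectc [0.4415 0.3012] size [0.0621 0.0859] ang 45.8 pca [-0.221  0.975] medz 0.009
flangeall px [191.4 273. ] n 26 mean [0.4416 0.1722] rectc [0.4417 0.172 ] size [0.0173 0.0065] ang 1.3 pca [-1.     0.027] medz 0.0056
reducer px [143.7 188.8] n 429 mean [0.6294 0.2851] rectc [0.6291 0.2854] size [0.0509 0.0514] ang 2.1 pca [0.55  0.835] medz 0.0356
```

View pics/crop1.png

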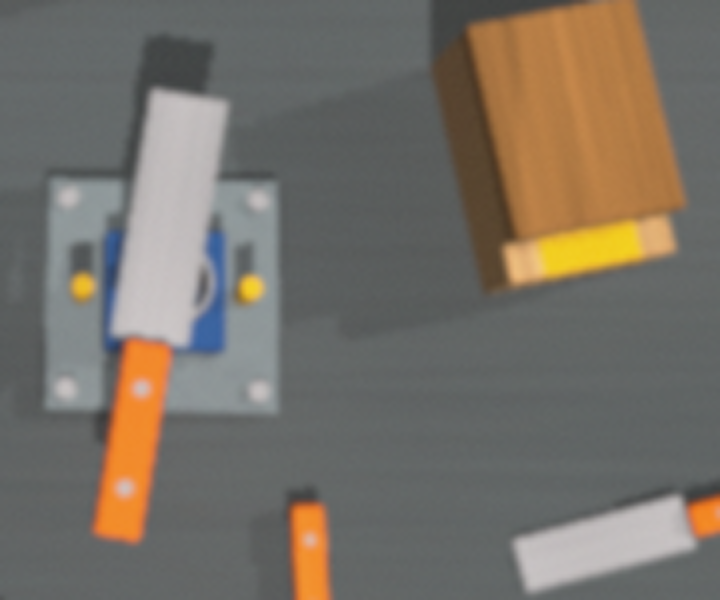

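The close crop confirms the choice: the blade over the pipe is about twice the size of the others. Its tip is at crop (191,95) and its handle end at (118,537). Next I refine the measurements.

```bash
cat > m2.py <<'E'
from h import *
s=dict(np.load("top.npz")); im=s["pixels"]
c=lambda u,v:((u+.5)/4-.5+250,(v+.5)/4-.5+150)
L=lambda z,*p:plane(s,[c(*q) for q in p],z)[:,:2]
tip=L(.083,(152,90),(230,100)); rear=L(.083,(111,336),(190,347)); he=L(.0905,(94,533),(142,541))
print("tip",tip.mean(0).round(4),"rear",rear.mean(0).round(4),"hend",he.mean(0).round(4),"len",np.linalg.norm(tip.mean(0)-he.mean(0)))
d=tip.mean(0)-he.mean(0);print("yaw",np.arctan2(d[1],d[0]),"w",np.linalg.norm(he[0]-he[1]),np.linalg.norm(tip[0]-tip[1]))
b=L(.012,(46,174),(280,180),(280,412),(44,410));print("jig",b.round(4).tolist(),b.mean(0).round(4))
print("blk roof",(q:=L(.088,(468,24),(634,0),(686,207),(515,239))).round(4).tolist(), "mouth",q[2:].mean(0).round(4))
l=L(.06,(505,285),(678,250),(538,277),(641,256));print("lip front",l.round(4).tolist(),l[:2].mean(0),l[2:].mean(0))
# flange: collar and ears
P=cloud(s);X,Y,Z=P[...,0],P[...,1],P[...,2]
save("crop2.png",cv2.resize(im[245:300,100:165],None,fx=10,fy=10,interpolation=cv2.INTER_CUBIC))
for n,(x,y) in dict(redu=(.63,.285)).items(): pass
sc=dict(np.load("scene.npz"));Q=cloud(sc)
print("scene bench z",np.median(Q[...,2][(Q[...,0]>.3)&(Q[...,0]<.8)&(abs(Q[...,1])<.3)]))
h=cv2.cvtColor(sc["pixels"],cv2.COLOR_RGB2HSV);y=(h[...,0]>20)&(h[...,0]<32)&(h[...,1]>150)&(abs(Q[...,2]-.05)<.004)
print("scene posts",Q[y].mean(0))
# scene views of collar top, block roof
m=(abs(Q[...,2]-.044)<.003)&(Q[...,0]>.38)&(Q[...,0]<.5)&(Q[...,1]>.25)&(Q[...,1]<.35)
r=cv2.minAreaRect(Q[m][:,:2].astype(np.float32));print("scene collar",r,m.sum())
m=(abs(Q[...,2]-.088)<.003)&(Q[...,0]>.5)&(Q[...,0]<.75)&(Q[...,1]<-.15)&(Q[...,1]>-.35)
print("scene roof",cv2.minAreaRect(Q[m][:,:2].astype(np.float32)),m.sum())
E
python3 m2.py
```

```text
tip [ 0.6463 -0.0554] rear [ 0.5179 -0.033 ] hend [ 0.4205 -0.0154] len 0.22932995329407824
yaw -0.17516690248367234 w 0.02412974756186187 0.04099474974147574
jig [[0.6172, 0.0205], [0.6137, -0.1108], [0.4842, -0.108], [0.4859, 0.0217]] [ 0.5503 -0.0442]
blk roof [[0.6833, -0.2009], [0.6965, -0.2894], [0.5862, -0.3107], [0.5696, -0.2208]] mouth [ 0.5779 -0.2657]
lip front [[0.5489, -0.2224], [0.5674, -0.316], [0.5531, -0.2402], [0.5642, -0.2959]] [ 0.55814011 -0.26917851] [ 0.55865844 -0.26804085]
scene bench z -7.823020461539265e-06
scene posts [0.55410848 0.00420809 0.05014891]
scene collar ((0.44414156675338745, 0.30310487747192383), (0.04665263742208481, 0.045286618173122406), 51.855445861816406) 101
scene roof ((0.6364426612854004, -0.253011554479599), (0.11647190153598785, 0.09496185928583145), 11.117440223693848) 812
```

View pics/crop2.png

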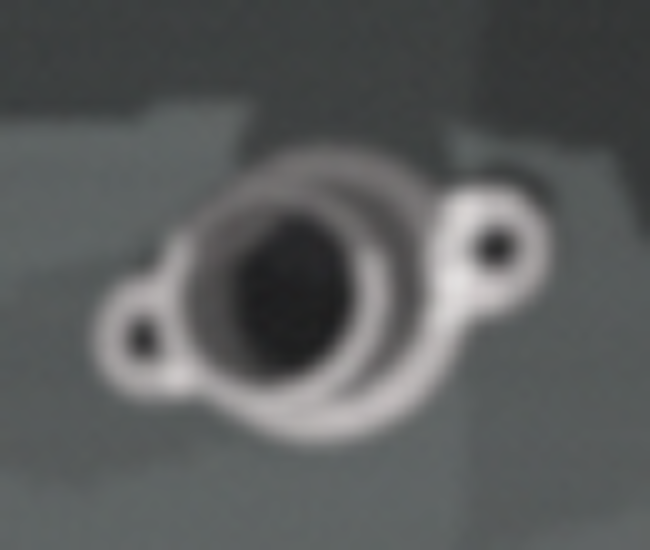

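The ear holes are at crop (143,340) and (494,246), which puts the flange yaw at about +0.26 rad. The collar is near (0.441,0.300). Now I move to the scraper handle, with the grasp point at about (0.493,-0.029).

Emit:
{"fn": "apply_moves", "kwargs": {"increments": [[1,-0.2,-0.23,0,0],[1,-0.4,-0.46,0,-0.01],[1,-0.6,-0.7,0,-0.019],[1,-0.8,-0.93,0,-0.019],[1,-0.8,-0.93,0,-0.019],[1,-0.8,-0.93,0,-0.019],[1,-0.8,-0.93,0,-0.019],[1,-0.8,-0.93,0,-0.019],[1,-0.8,-0.93,0,-0.019],[1,-0.8,-0.93,0,-0.019]]}}

```text
time_s: 0.93
tcp_pos: [0.2629, 0.4152, 0.2562]
tool_rot: [[-0.985, 0.173, -0.0], [0.173, 0.985, 0.001], [0.0, 0.0, -1.0]]
contact_force: [-0.1, -0.5, 0.6]
opening: 1.0
grip_force: 0.0
```

Emit:
{"fn": "apply_moves", "kwargs": {"increments": [[1,-0.2,-0.23,0,0],[1,-0.4,-0.46,0,0],[1,-0.6,-0.7,0,0],[1,-0.8,-0.9,0,0],[1,-0.8,-0.9,0,0],[1,-0.8,-0.9,0,0],[1,-0.8,-0.9,0,0],[1,-0.8,-0.9,0,0],[1,-0.8,-0.9,0,0],[1,-0.8,-0.9,0,0]]}}

```text
time_s: 1.77
tcp_pos: [0.3892, 0.2107, 0.2562]
tool_rot: [[-0.985, 0.171, -0.0], [0.171, 0.985, 0.0], [0.0, 0.0, -1.0]]
contact_force: [-0.5, 0.1, -0.0]
opening: 1.005
grip_force: 0.0
```

```bash
cat > go.py <<'E'
import sys; from h import *
def go(x,y,z,axis_deg):
    "shift in tool units to TCP xyz with tool y along world axis_deg (mod 180)"
    o=telemetry.observe(); R=np.array(o["tool_rot"]); d=R.T@(np.array([x,y,z])-o["tcp_pos"])/.2
    a=np.degrees(np.arctan2(R[1,1],R[0,1])); t=-((axis_deg-a+90)%180-90)/180
    print("t",round(o["time_s"],2),"tcp",np.round(o["tcp_pos"],4),"ydeg",round(a,2),"F",np.round(o["contact_force"],1),"open",round(o["opening"],3),"shift",d.round(4),"turn",round(t,4),"j",np.round(o["joints"],2))
if __name__=="__main__": go(*map(float,sys.argv[1:]))
E
python3 go.py .4933 -.0286 .0875 79.96
```

```text
t 1.77 tcp [0.3892 0.2107 0.2562] ydeg 80.14 F [-0.5  0.1 -0. ] open 1.005 shift [-0.718  -1.0895  0.8432] turn 0.001 j [-0.94  0.02  0.35  2.01 -0.01  1.11  0.82]
```

Emit:
{"fn": "apply_moves", "kwargs": {"increments": [[1,-0.2,-0.25,0,0],[1,-0.4,-0.5,0,0],[1,-0.6,-0.75,0,0],[1,-0.718,-1,0,0],[1,-0.718,-1,0,0],[1,-0.718,-1,0,0],[1,-0.718,-1,0,0],[1,-0.718,-1,0,0],[1,-0.718,-1,0.2,0],[1,-0.718,-1,0.3,0]]}}

```text
time_s: 2.6
tcp_pos: [0.4955, -0.0101, 0.1943]
tool_rot: [[-0.985, 0.17, -0.002], [0.17, 0.985, 0.001], [0.002, 0.001, -1.0]]
contact_force: [-0.4, -0.0, -0.8]
opening: 0.998
grip_force: 0.0
```

```bash
python3 go.py .4933 -.0286 .0875 79.96; python3 -c "
from h import *
s=snap('wrist');save('w1.png',s['pixels']);np.savez('w1.npz',**s)"
```

```text
t 2.6 tcp [ 0.4955 -0.0101  0.1943] ydeg 80.2 F [-0.4 -0.  -0.8] open 0.998 shift [-0.0058 -0.0935  0.5337] turn 0.0013 j [-0.59  0.22  0.6   1.98 -0.15  0.99  1.48]
```

View pics/w1.png

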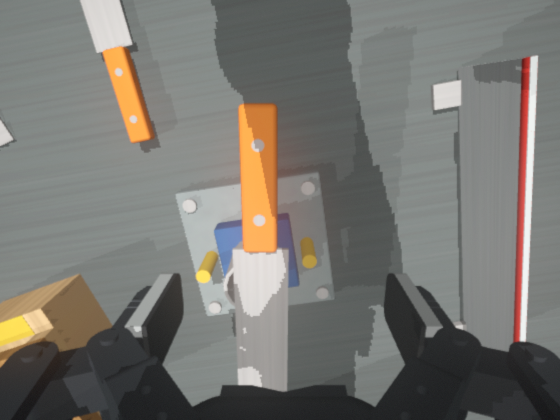

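The wrist view shows the handle lined up with the tool, running from (258,104) to (260,251), with the blade below it.

Run:
```python
from h import *
s=dict(np.load("w1.npz"));h=cv2.cvtColor(s["pixels"],cv2.COLOR_RGB2HSV)
P=cloud(s)
m=(h[...,0]<16)&(h[...,1]>170)&(P[...,2]>.08)&(P[...,2]<.1);m[:, :200]=0;m[:,320:]=0;m[270:]=0
v,u=np.nonzero(m);q=plane(s,np.c_[u,v],.0905)[:,:2].astype(np.float32)
r=cv2.minAreaRect(q);print(r,cv2.boxPoints(r).round(4).tolist(),np.median(P[m][:,2]))
```

```text
((0.46204960346221924, -0.021062003448605537), (0.022804120555520058, 0.08426523953676224), 79.82271575927734) [[0.4185999929904938, -0.024800000712275505], [0.5015000104904175, -0.03970000147819519], [0.5055000185966492, -0.01730000041425228], [0.42260000109672546, -0.002400000113993883]] 0.09055605926980587
```

Emit:
{"fn": "apply_moves", "kwargs": {"increments": [[1,-0.006,-0.09,0.1,0],[1,-0.006,-0.09,0.2,0],[1,-0.006,-0.09,0.3,0],[1,-0.006,-0.09,0.3,0],[1,-0.006,-0.09,0.3,0],[1,-0.006,-0.09,0.3,0],[1,-0.006,-0.09,0.3,0],[1,-0.006,-0.09,0.3,0],[1,-0.006,-0.09,0.3,0],[1,-0.006,-0.09,0.3,0]]}}

```text
time_s: 3.48
tcp_pos: [0.4948, -0.0313, 0.1369]
tool_rot: [[-0.985, 0.175, 0.001], [0.175, 0.985, 0.0], [-0.001, 0.001, -1.0]]
contact_force: [0.9, -0.7, 0.2]
opening: 0.998
grip_force: 0.0
```

Emit:
{"fn": "apply_moves", "kwargs": {"increments": [[1,0.0,0.017,0.08,0],[1,0.0,0.017,0.16,0],[1,0.0,0.017,0.245,0],[1,0.0,0.017,0.245,0],[1,0.0,0.017,0.245,0],[-1,0.0,0.017,0.245,0],[-1,0.0,0.017,0.245,0],[-1,0.0,0.017,0.245,0],[-1,0.0,0.017,0.245,0],[-1,0.0,0.017,0.245,0]]}}

```text
time_s: 4.32
tcp_pos: [0.4953, -0.0279, 0.0878]
tool_rot: [[-0.985, 0.175, 0.001], [0.175, 0.985, 0.0], [-0.001, 0.001, -1.0]]
contact_force: [0.3, 2.1, 0.1]
opening: 0.301
grip_force: 0.2
```

Emit:
{"fn": "apply_moves", "kwargs": {"increments": [[-1,0,0,0,0],[-1,0,0,0,0],[-1,0,0,0,0],[-1,0,0,0,0],[-1,0,0,-0.02,0],[-1,0,0,-0.04,0],[-1,0,0,-0.07,0],[-1,0,0,-0.1,0],[-1,0,0,-0.15,0],[-1,0,0,-0.2,0]]}}

```text
time_s: 5.15
tcp_pos: [0.4947, -0.0281, 0.1281]
tool_rot: [[-0.985, 0.175, -0.0], [0.175, 0.985, -0.0], [0.0, -0.0, -1.0]]
contact_force: [-0.6, -0.1, -1.2]
opening: 0.272
grip_force: 60.6
```

```bash
cat > blade.py <<'E'
from h import *
s=snap("top");P=cloud(s);o=telemetry.observe();R=np.array(o["tool_rot"]);t=np.array(o["tcp_pos"])
L=(P-t)@R   # tool frame; blade points towards -tool x
lx,ly,lz=-L[...,0],L[...,1],-L[...,2]
h=cv2.cvtColor(s["pixels"],cv2.COLOR_RGB2HSV)
m=(lx>.03)&(lx<.17)&(abs(ly)<.035)&(abs(lz)<.03)&(s["depth"]>0)&(h[...,1]<70)
n,l,st,_=cv2.connectedComponentsWithStats(m.astype(np.uint8));m=l==1+st[1:,4].argmax()
q=np.c_[lx[m],ly[m],lz[m]];c=q[(q[:,0]>q[:,0].max()-.06)&(q[:,0]<q[:,0].max()-.01)]
A=np.c_[c[:,0],np.ones(len(c))];k=np.linalg.lstsq(A,c[:,2],rcond=None)[0]
r=cv2.minAreaRect(q[:,:2].astype(np.float32));b=cv2.boxPoints(r)
e=b[np.argsort(b[:,0])[2:]].mean(0); b0=b[np.argsort(b[:,0])[:2]].mean(0)
print("n",m.sum(),"top z at tip(world)",t[2]+k@[e[0],1],"slope",k[0],"tip fwd,lat",e.round(4),"rear",b0.round(4),"size",r[1],"std",np.std(c[:,2]-A@k))
v,u=np.nonzero(m);print("tip maxlx",np.percentile(q[:,0],99.5))
print("tip world",(t+R@np.array([-e[0],e[1],0])).round(4))
E
python3 blade.py
```

```text
n 556 top z at tip(world) 0.12141137604254605 slope -0.002833439031786743 tip fwd,lat [0.1528 0.0008] rear [0.0947 0.0003] size (0.0580996572971344, 0.040172480046749115) std 0.0013997986842748198
tip maxlx 0.15222388761836497
tip world [ 0.647  -0.0543  0.1306]
```

Emit:
{"fn": "apply_moves", "kwargs": {"increments": [[-1,0.05,-0.1,-0.03,-0.01],[-1,0.1,-0.2,-0.06,-0.025],[-1,0.15,-0.35,-0.1,-0.04],[-1,0.2,-0.5,-0.1,-0.06],[-1,0.25,-0.65,-0.1,-0.08],[-1,0.3,-0.8,-0.1,-0.1],[-1,0.3,-0.9,-0.1,-0.117],[-1,0.3,-1,-0.1,-0.117],[-1,0.3,-1,-0.1,-0.117],[-1,0.3,-1,-0.1,-0.117]]}}

```text
time_s: 6.03
tcp_pos: [0.4006, -0.2155, 0.1478]
tool_rot: [[-0.982, -0.187, 0.001], [-0.187, 0.982, -0.0], [-0.001, -0.0, -1.0]]
contact_force: [0.3, 1.1, -1.6]
opening: 0.27
grip_force: 60.5
```

```bash
python3 go.py .3844 -.3028 .120 100.8
```

```text
t 6.03 tcp [ 0.4006 -0.2155  0.1478] ydeg 100.8 F [ 0.3  1.1 -1.6] open 0.27 shift [ 0.1616 -0.4134  0.1388] turn -0.0 j [-0.18  0.21  0.65  2.12 -0.17  0.86  2.33]
```

Emit:
{"fn": "apply_moves", "kwargs": {"increments": [[-1,0.1,-0.1,0,0],[-1,0.16,-0.2,0,0],[-1,0.161,-0.3,0,0],[-1,0.161,-0.413,0,0],[-1,0.161,-0.413,0.1,0],[-1,0.161,-0.413,0.2,0],[-1,0.161,-0.413,0.3,0],[-1,0.161,-0.413,0.35,0],[-1,0.161,-0.413,0.376,0],[-1,0.161,-0.413,0.376,0]]}}

```text
time_s: 6.87
tcp_pos: [0.385, -0.3006, 0.0714]
tool_rot: [[-0.981, -0.192, -0.001], [-0.192, 0.981, 0.001], [0.001, 0.001, -1.0]]
contact_force: [-0.4, 0.4, -1.3]
opening: 0.27
grip_force: 60.5
```

```bash
python3 go.py .3844 -.3028 .0725 100.8; python3 blade.py
python3 - <<'E'
from h import *
s=snap("top");save("ins.png",s["pixels"][140:300,280:460],4)
E
```

```text
t 6.87 tcp [ 0.385  -0.3006  0.0714] ydeg 101.05 F [-0.4  0.4 -1.3] open 0.27 shift [ 0.005  -0.0102 -0.0057] turn 0.0014 j [ 0.08  0.42  0.61  2.1  -0.35  0.73  2.67]
n 1155 top z at tip(world) 0.06468601638912223 slope -0.012371122954136919 tip fwd,lat [0.1536 0.0017] rear [0.0299 0.0005] size (0.1236913800239563, 0.040986496955156326) std 0.0014501970404981223
tip maxlx 0.1529203617746872
tip world [ 0.5359 -0.2701  0.0722]
```

View pics/ins.png

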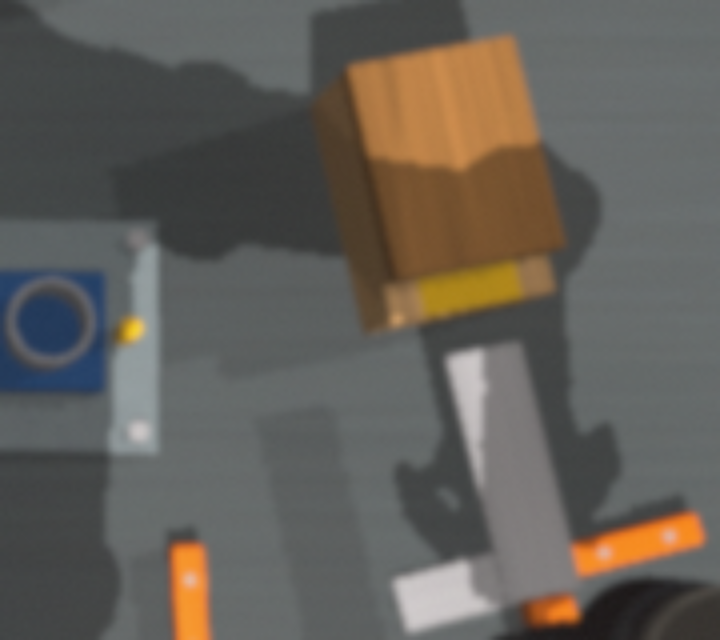

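The blade is straight and level in front of the mouth. Its tip at crop (484,349) is about 42 mm short of the mouth and lies on the slot's line to about 1 mm. I insert now.

Emit:
{"fn": "apply_moves", "kwargs": {"increments": [[-1,0,0,-0.004,0],[-1,-0.05,0,-0.004,0],[-1,-0.1,0,-0.004,0],[-1,-0.15,0,-0.004,0],[-1,-0.2,0,-0.004,0],[-1,-0.25,0,-0.004,0],[-1,-0.3,0,-0.004,0],[-1,-0.35,0,-0.004,0],[-1,-0.4,0,-0.004,0],[-1,-0.4,0,-0.004,0]]}}

```text
time_s: 7.8
tcp_pos: [0.4665, -0.2856, 0.0729]
tool_rot: [[-0.981, -0.193, 0.002], [-0.193, 0.981, -0.0], [-0.002, -0.001, -1.0]]
contact_force: [1.3, 0.7, -1.4]
opening: 0.27
grip_force: 60.5
```

Emit:
{"fn": "apply_moves", "kwargs": {"increments": [[-1,-0.04,0,0,0],[-1,-0.08,0,0,0],[-1,-0.12,0,0,0],[-1,-0.16,0,0,0],[-1,-0.2,0,0,0],[-1,-0.24,0,0,0],[-1,-0.28,0,0,0],[-1,-0.31,0,0,0],[-1,-0.33,0,0,0],[-1,-0.33,0,0,0]]}}

```text
time_s: 8.63
tcp_pos: [0.5295, -0.2734, 0.0728]
tool_rot: [[-0.981, -0.192, 0.001], [-0.192, 0.981, 0.0], [-0.001, -0.0, -1.0]]
contact_force: [-0.0, 0.5, -2.0]
opening: 0.267
grip_force: 60.5
```

```bash
python3 go.py .5305 -.2738 .0725 100.8
python3 - <<'E'
from h import *
s=snap("scene");save("ins2.png",s["pixels"][130:260,120:320],4)
s=snap("wrist");save("w2.png",s["pixels"])
E
```

```text
t 8.63 tcp [ 0.5295 -0.2734  0.0728] ydeg 101.04 F [-0.   0.5 -2. ] open 0.267 shift [-0.0046 -0.0028  0.0017] turn 0.0013 j [-0.02  0.57  0.56  1.85 -0.4   0.84  2.51]
```

View pics/w2.png

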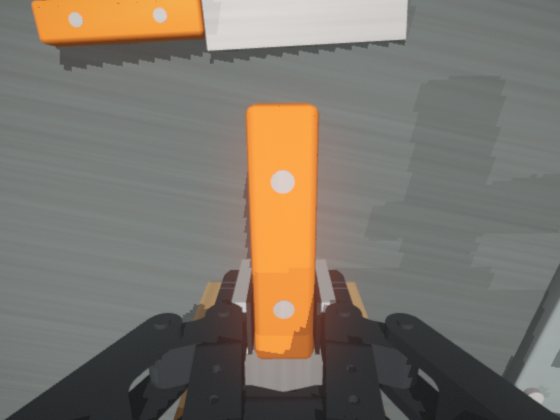

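The handle sits squarely in the jaws and there is no insertion force. I nudge forward 3 mm, lower about 2.5 mm, release and lift.

Emit:
{"fn": "apply_moves", "kwargs": {"increments": [[-1,-0.005,0,0,0],[-1,-0.01,0,0,0],[-1,-0.015,0,0.004,0],[-1,-0.015,0,0.008,0],[-1,-0.015,0,0.012,0],[-1,-0.015,0,0.012,0],[-1,-0.015,0,0.012,0],[0.3,-0.015,0,0.012,0],[0.3,-0.015,0,0.012,0],[0.3,-0.015,0,0.012,0]]}}

```text
time_s: 9.57
tcp_pos: [0.5316, -0.2735, 0.0709]
tool_rot: [[-0.982, -0.19, 0.001], [-0.19, 0.982, -0.0], [-0.001, -0.0, -1.0]]
contact_force: [-0.2, 0.5, -0.4]
opening: 0.648
grip_force: 0.0
```

Emit:
{"fn": "apply_moves", "kwargs": {"increments": [[0.3,0,0,0,0],[0.3,0,0,0,0],[0.3,0,0,-0.1,0],[0.3,0,0,-0.25,0],[0.3,0,0,-0.4,0],[0.3,0,0,-0.6,0],[0.3,0,0,-0.75,0],[1,0,0,-0.9,0],[1,0,0,-0.9,0],[1,0,0,-0.9,0]]}}

```text
time_s: 10.4
tcp_pos: [0.5321, -0.274, 0.2525]
tool_rot: [[-0.982, -0.19, 0.004], [-0.19, 0.982, -0.001], [-0.004, -0.002, -1.0]]
contact_force: [-0.2, -0.2, -0.3]
opening: 1.001
grip_force: 0.0
```

Run:
```python
from h import *
s=snap("wrist");np.savez("w3.npz",**s)
P=cloud(s);h=cv2.cvtColor(s["pixels"],cv2.COLOR_RGB2HSV)
M=np.array([.5783,-.2650]);d=np.array([.9823,.1874])
m=(h[...,0]<17)&(h[...,1]>170)&(P[...,2]>.05)&(P[...,2]<.085)&(h[...,2]>150)
n,l,st,_=cv2.connectedComponentsWithStats(m.astype(np.uint8));m=l==1+st[1:,4].argmax()
q=P[m];a=(q[:,:2]-M)@d;b=(q[:,:2]-M)@[-d[1],d[0]]
print("handle along",np.percentile(a,[1,99]),"lat",np.percentile(b,[1,99]),"z",np.median(q[:,2]),m.sum())
t=snap("top");np.savez("top2.npz",**t);P=cloud(t)
o=telemetry.observe();print(o["time_s"],o["tcp_pos"],o["joints"])
im=t["pixels"];a=cv2.resize(im[160:280,230:420],None,fx=4,fy=4,interpolation=cv2.INTER_CUBIC)
save("t2.png",a)
```

```text
handle along [-0.12264997 -0.02744898] lat [-0.01150948  0.01093671] z 0.07070164368482604 2756
10.5 [ 0.53071609 -0.27278773  0.24953993] [-0.11197948  0.37298788  0.67162368  1.68991226 -0.24937106  1.16761332
  2.38771758]
```

View pics/t2.png

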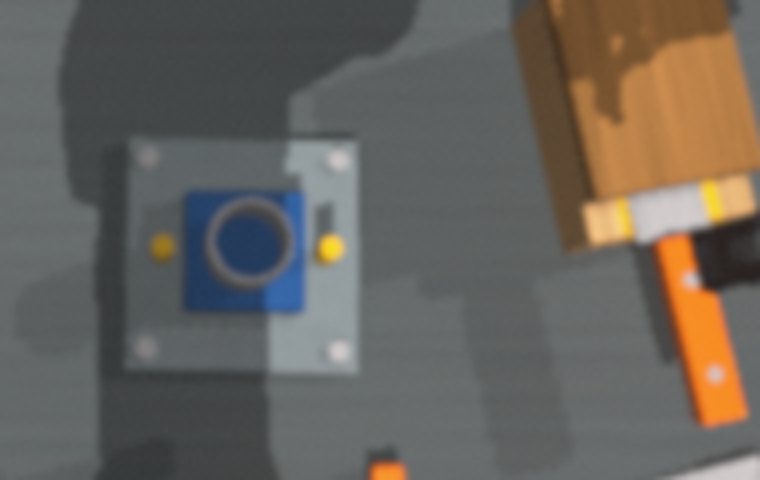

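The scraper is home. The handle front meets the lip at crop (675,236), and the wrist camera gives the tip about 107 mm past the mouth. The pipe ring is at crop (250.5,243) and the posts at (162,247) and (331,248). Next is the flange.

Emit:
{"fn": "apply_moves", "kwargs": {"increments": [[1,0,0.1,0,0],[1,0,0.25,0,0],[1,0,0.45,0,-0.01],[1,0,0.65,0,-0.02],[1,0,0.85,0,-0.022],[1,0,0.98,0,-0.022],[1,0,0.98,0,-0.022],[1,0,0.98,0,-0.022],[1,0,0.98,0,-0.022],[1,0,0.98,0,-0.022]]}}

```text
time_s: 11.33
tcp_pos: [0.4936, -0.0824, 0.2499]
tool_rot: [[-0.967, -0.255, -0.001], [-0.255, 0.967, -0.001], [0.001, -0.001, -1.0]]
contact_force: [0.3, -0.8, 0.1]
opening: 1.004
grip_force: 0.0
```

Emit:
{"fn": "apply_moves", "kwargs": {"increments": [[1,0,0.1,0,0],[1,0,0.25,0,0],[1,0,0.45,0,0],[1,0,0.65,0,0],[1,0,0.85,0,0],[1,0,0.98,0,0],[1,0,0.98,0,0],[1,0,0.98,0,0],[1,0,0.98,0,0],[1,0,0.98,0,0]]}}

```text
time_s: 12.17
tcp_pos: [0.444, 0.1063, 0.2504]
tool_rot: [[-0.967, -0.254, -0.0], [-0.254, 0.967, -0.001], [0.0, -0.001, -1.0]]
contact_force: [-0.2, 0.1, 0.8]
opening: 1.0
grip_force: 0.0
```

```bash
python3 go.py .441 .30 .19 105
python3 - <<'E'
from h import *
s=dict(np.load("top.npz"))
e=plane(s,[(114.25,278.95),(149.35,269.55)],.008);print("ears",e,e.mean(0),"yaw",np.degrees(np.arctan2(-(e[0]-e[1])[0],(e[0]-e[1])[1])))
t=dict(np.load("top2.npz"));c=lambda u,v:((u+.5)/4-.5+230,(v+.5)/4-.5+160)
print("pipe",plane(t,[c(250.5,243)],.08));p=plane(t,[c(162,247),c(331,248)],.05);print("posts",p,p.mean(0))
E
```

```text
t 12.17 tcp [0.444  0.1063 0.2504] ydeg 104.7 F [-0.2  0.1  0.8] open 1.0 shift [-0.231   0.9408  0.3012] turn -0.0017 j [-0.75  0.05  0.44  1.99 -0.02  1.1   1.53]
ears [[0.42994672 0.33761496 0.008     ]
 [0.44956404 0.26321468 0.008     ]] [0.43975538 0.30041482 0.008     ] yaw 14.771142990423341
pipe [[ 0.54819476 -0.04372239  0.08      ]]
posts [[ 0.5494862   0.00125322  0.05      ]
 [ 0.54871931 -0.08877888  0.05      ]] [ 0.54910276 -0.04376283  0.05      ]
```

Emit:
{"fn": "apply_moves", "kwargs": {"increments": [[1,-0.05,0.1,0,0],[1,-0.1,0.25,0,0],[1,-0.15,0.45,0,0],[1,-0.2,0.65,0,0],[1,-0.23,0.8,0,0],[1,-0.23,0.94,0.1,0],[1,-0.23,0.94,0.2,0],[1,-0.23,0.94,0.3,0],[1,-0.23,0.94,0.3,0],[1,-0.23,0.94,0.3,0]]}}

```text
time_s: 13.0
tcp_pos: [0.4399, 0.3001, 0.1898]
tool_rot: [[-0.967, -0.255, -0.001], [-0.255, 0.967, -0.002], [0.002, -0.002, -1.0]]
contact_force: [0.2, 0.3, 0.7]
opening: 0.998
grip_force: 0.0
```

```bash
python3 go.py .4403 .3003 .038 104.8
python3 - <<'E'
from h import *
s=snap("wrist");save("w4.png",s["pixels"]);np.savez("w4.npz",**s)
P=cloud(s);o=telemetry.observe();t=np.array(o["tcp_pos"]);R=np.array(o["tool_rot"])
m=(abs(P[...,2]-.044)<.004)&(np.hypot(P[...,0]-.4403,P[...,1]-.3003)<.04)
q=P[m];print(m.sum(),q.min(0),q.max(0)) if m.sum() else print("none")
L=(q-t)@R
print(L.min(0),L.max(0)); r=cv2.minEnclosingCircle(q[:,:2].astype(np.float32));print(r)
E
```

```text
t 13.0 tcp [0.4399 0.3001 0.1898] ydeg 104.77 F [0.2 0.3 0.7] open 0.998 shift [-0.0036  0.0017  0.759 ] turn -0.0002 j [-0.93  0.26  0.29  1.9  -0.09  0.99  1.23]
1099 [0.41706598 0.27792084 0.04000268] [0.46446242 0.32492988 0.04624044]
[-0.02455466 -0.0228069   0.14477292] [0.02322722 0.02391045 0.15102959]
((0.44110774993896484, 0.30167609453201294), 0.02410471998155117)
```

Emit:
{"fn": "apply_moves", "kwargs": {"increments": [[1,-0.003,0.003,0.15,0],[1,-0.003,0.003,0.3,0],[1,-0.003,0.003,0.45,0],[1,-0.003,0.003,0.55,0],[1,-0.003,0.003,0.65,0],[1,-0.003,0.003,0.7,0],[1,-0.003,0.003,0.74,0],[1,-0.003,0.003,0.755,0],[1,-0.003,0.003,0.755,0],[1,-0.003,0.003,0.755,0]]}}

```text
time_s: 13.88
tcp_pos: [0.4408, 0.3032, 0.0406]
tool_rot: [[-0.966, -0.257, 0.002], [-0.257, 0.966, 0.002], [-0.002, 0.001, -1.0]]
contact_force: [0.1, 0.3, -0.2]
opening: 0.998
grip_force: 0.0
```

Emit:
{"fn": "apply_moves", "kwargs": {"increments": [[-1,0,0,0,0],[-1,0,0,0,0],[-1,0,0,0,0],[-1,0,0,0,0],[-1,0,0,0,0],[-1,0,0,0,0],[-1,0,0,0,0],[-1,0,0,0,0],[-1,0,0,0,0],[-1,0,0,0,0]]}}

```text
time_s: 14.72
tcp_pos: [0.4403, 0.303, 0.0407]
tool_rot: [[-0.966, -0.258, 0.001], [-0.258, 0.966, 0.001], [-0.001, 0.001, -1.0]]
contact_force: [-0.5, -1.2, 6.6]
opening: 0.547
grip_force: 60.7
```

Emit:
{"fn": "apply_moves", "kwargs": {"increments": [[-1,0,0,-0.05,0],[-1,0,0,-0.12,0],[-1,0,0,-0.2,0],[-1,0,0,-0.3,0],[-1,0,0,-0.4,0],[-1,0,0,-0.5,0],[-1,0,0,-0.6,0],[-1,0,0,-0.7,0],[-1,0,0,-0.7,0],[-1,0,0,-0.7,0]]}}

```text
time_s: 15.55
tcp_pos: [0.4399, 0.3029, 0.18]
tool_rot: [[-0.966, -0.258, 0.001], [-0.258, 0.966, 0.001], [-0.001, 0.001, -1.0]]
contact_force: [-0.2, -0.2, -4.7]
opening: 0.553
grip_force: 62.6
```

```bash
python3 go.py .5485 -.0437 .178 89
```

```text
t 15.55 tcp [0.4399 0.3029 0.18  ] ydeg 104.94 F [-0.2 -0.2 -4.7] open 0.553 shift [-0.0781 -1.8142  0.0082] turn 0.0885 j [-0.93  0.28  0.3   1.91 -0.1   0.97  1.24]
```

Emit:
{"fn": "apply_moves", "kwargs": {"increments": [[-1,0,-0.05,0,0],[-1,0,-0.15,0,0.01],[-1,0,-0.25,0,0.02],[-1,0,-0.35,0,0.035],[-1,0,-0.45,0,0.05],[-1,0,-0.55,0,0.065],[-1,0,-0.65,0,0.08],[-1,0,-0.75,0,0.089],[-1,0,-0.85,0,0.089],[-1,0,-0.92,0,0.089]]}}

```text
time_s: 16.38
tcp_pos: [0.4879, 0.1212, 0.1796]
tool_rot: [[-1.0, 0.024, 0.0], [0.024, 1.0, -0.001], [-0.0, -0.001, -1.0]]
contact_force: [0.2, -0.5, -4.6]
opening: 0.55
grip_force: 62.6
```

```bash
python3 go.py .5485 -.0437 .178 89
```

```text
t 16.38 tcp [0.4879 0.1212 0.1796] ydeg 88.61 F [ 0.2 -0.5 -4.6] open 0.55 shift [-0.3228 -0.8167  0.009 ] turn -0.0022 j [-0.71  0.23  0.44  1.98 -0.12  0.95  1.34]
```

Emit:
{"fn": "apply_moves", "kwargs": {"increments": [[-1,-0.03,-0.1,0,-0.001],[-1,-0.07,-0.2,0,-0.002],[-1,-0.11,-0.3,0,-0.002],[-1,-0.16,-0.4,0,-0.002],[-1,-0.2,-0.5,0,-0.002],[-1,-0.24,-0.6,0,-0.002],[-1,-0.28,-0.7,0,-0.002],[-1,-0.31,-0.78,0,-0.002],[-1,-0.323,-0.815,0,-0.002],[-1,-0.323,-0.815,0,-0.002]]}}

```text
time_s: 17.22
tcp_pos: [0.5489, -0.0427, 0.1796]
tool_rot: [[-1.0, 0.019, 0.0], [0.019, 1.0, -0.001], [-0.001, -0.001, -1.0]]
contact_force: [0.0, 0.4, -4.0]
opening: 0.548
grip_force: 62.7
```

```bash
python3 go.py .5485 -.0437 .140 89
cat > chk.py <<'E'
import sys; from h import *
for n in("wrist","scene"):
    s=snap(n); np.savez("c_"+n+".npz",**s)
    P=cloud(s);o=telemetry.observe();t=np.array(o["tcp_pos"])
    zb=t[2]-.0407
    r=np.hypot(P[...,0]-t[0],P[...,1]-t[1])
    m=(r<.055)&(P[...,2]>zb-.006)&(P[...,2]<zb+.014)
    h=cv2.cvtColor(s["pixels"],cv2.COLOR_RGB2HSV)
    q=P[m]; print(n,m.sum(),np.percentile(q[:,2],[5,50,95]) if m.sum() else "", "zb",zb)
    if m.sum()>20: print(cv2.minAreaRect(q[:,:2].astype(np.float32)))
a=[dict(np.load("c_%s.npz"%n))["pixels"] for n in("wrist","scene")]
a[1]=cv2.resize(a[1][160:265,200:340],None,fx=4,fy=4)
save("c%s.png"%sys.argv[1],np.vstack([a[0][:300],a[1][60:360]]))
E
python3 chk.py 1
```

```text
t 17.22 tcp [ 0.5489 -0.0427  0.1796] ydeg 88.94 F [ 0.   0.4 -4. ] open 0.548 shift [ 0.0019 -0.0049  0.1982] turn -0.0003 j [-0.42  0.33  0.52  1.87 -0.19  0.98  1.73]
wrist 8063 [0.14256507 0.14728931 0.15029741] zb 0.13871391770066976
((0.5439143776893616, -0.04148120433092117), (0.0960376188158989, 0.05091112107038498), 74.20084381103516)
scene 254 [0.13860274 0.14561342 0.14996557] zb 0.13858363857465933
((0.5578219890594482, -0.036697857081890106), (0.048555001616477966, 0.09671450406312943), 16.900409698486328)
```

View pics/c1.png

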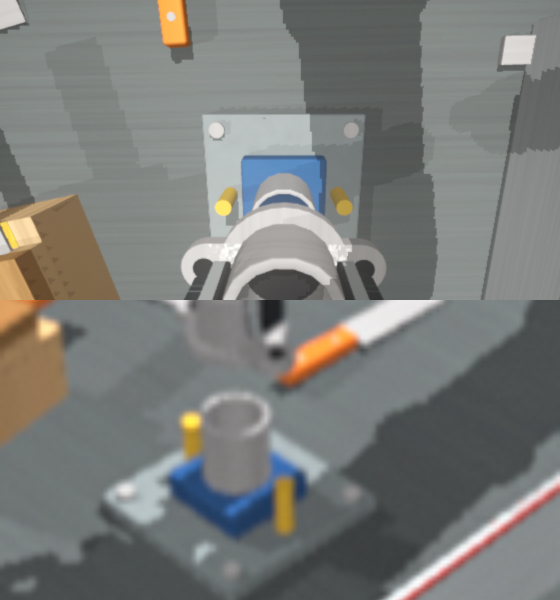

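The lower scene crop shows the pipe at (236,440) free under the flange. The upper wrist crop shows the ears at (205,268) and (365,268) and the posts at (227,200) and (343,200), symmetric about column 285. Next I measure the offset in the wrist frame.

```bash
cat > off.py <<'E'
from h import *
from scipy.optimize import least_squares
def circ(q,R):
    f=least_squares(lambda p:np.hypot(*(q-p).T)-R,q.mean(0),loss="soft_l1",f_scale=.001);return f.x,np.sqrt(np.mean(f.fun**2))
s=snap("wrist");P=cloud(s);o=telemetry.observe();t=np.array(o["tcp_pos"]);zb=t[2]-.0407
X,Y,Z=P[...,0],P[...,1],P[...,2];h=cv2.cvtColor(s["pixels"],cv2.COLOR_RGB2HSV)
top=lambda m,e:np.array([P[v,u,:2] for v,u in e])
def rim(z0,z1,c,r):  # outer edge of the slab by radius per angle
    m=(Z>z0)&(Z<z1)&(np.hypot(X-c[0],Y-c[1])<r)&(h[...,1]<60);q=P[m][:,:2]
    return q
q=rim(zb+.041,zb+.048,t,.03);print("collar top n",len(q),"outer circle")
hull=cv2.convexHull(q.astype(np.float32))[:,0]; print(" hull fit",circ(hull,.024))
q=rim(.076,.084,t,.03);print("pipe n",len(q))
if len(q)>20: print(" fit",circ(q,.021))
y=(h[...,0]>20)&(h[...,0]<32)&(h[...,1]>120)&(abs(Z-.049)<.004)&(abs(Y-t[1])<.08)&(abs(X-t[0])<.04)
for sg in(1,-1):
    m=y&((Y-t[1])*sg>0);print("post",m.sum(),P[m].mean(0).round(4) if m.any() else "")
print("tcp",t.round(4))
T=snap("top");P=cloud(T);X,Y,Z=P[...,0],P[...,1],P[...,2]
m=(np.hypot(X-t[0],Y-t[1])<.055)&(Z<zb+.013)&(Z>zb-.003);print("top plate n",m.sum())
b=(Z>.006)&(Z<.018)&(np.hypot(X-.55,Y+.044)<.11);print("base",cv2.minAreaRect(P[b][:,:2].astype(np.float32)))
E
python3 off.py
```

```text
collar top n 5065 outer circle
 hull fit (array([ 0.54846856, -0.03923219]), np.float64(0.003445247221281307))
pipe n 376
 fit (array([ 0.54997855, -0.04318881]), np.float64(0.0008855840423116182))
post 208 [0.5501 0.0013 0.0499]
post 218 [ 0.5486 -0.0878  0.0499]
tcp [ 0.5483 -0.038   0.1792]
top plate n 3
base ((0.5519979000091553, 0.011863308027386665), (0.017956146970391273, 0.12728257477283478), 89.96430206298828)
```

```bash
for i in 1 2 3; do python3 go.py .5493 -.0432 .127 89 | cut -c1-110; python3 -c "
from h import *
snap('top')"; done; python3 off.py
```

```text
t 17.42 tcp [ 0.5484 -0.0376  0.1793] ydeg 89.37 F [ 0.2  0.6 -5.1] open 0.55 shift [-0.0052 -0.0281  0.2613] 
t 17.47 tcp [ 0.5484 -0.0376  0.1793] ydeg 89.4 F [-0.   0.7 -4.1] open 0.548 shift [-0.0049 -0.0284  0.2615] 
t 17.52 tcp [ 0.5485 -0.0377  0.1794] ydeg 89.4 F [ 0.2 -0.7 -3.7] open 0.55 shift [-0.0045 -0.0277  0.2618] t
collar top n 5058 outer circle
 hull fit (array([ 0.54868744, -0.03873631]), np.float64(0.0029418894342254287))
pipe n 388
 fit (array([ 0.54999257, -0.04311863]), np.float64(0.0008991443474265897))
post 209 [0.5501 0.0012 0.0498]
post 211 [ 0.5486 -0.0878  0.0499]
tcp [ 0.5486 -0.0382  0.1795]
top plate n 2
base ((0.551967203617096, 0.011884652078151703), (0.017911408096551895, 0.12732885777950287), 89.96906280517578)
```

Emit:
{"fn": "apply_moves", "kwargs": {"increments": [[-1,-0.004,-0.015,0.02,0.001],[-1,-0.004,-0.028,0.05,0.002],[-1,-0.004,-0.028,0.08,0.002],[-1,-0.004,-0.028,0.11,0.002],[-1,-0.004,-0.028,0.14,0.002],[-1,-0.004,-0.028,0.16,0.002],[-1,-0.004,-0.028,0.17,0.002],[-1,-0.004,-0.028,0.17,0.002],[-1,-0.004,-0.028,0.17,0.002],[-1,-0.004,-0.028,0.17,0.002]]}}

```text
time_s: 18.5
tcp_pos: [0.5498, -0.0449, 0.1458]
tool_rot: [[-1.0, 0.019, 0.001], [0.019, 1.0, 0.0], [-0.001, 0.0, -1.0]]
contact_force: [0.6, -0.8, -3.8]
opening: 0.547
grip_force: 62.7
```

```bash
for i in 1 2 3; do python3 -c "
from h import *
snap('top')";done; python3 go.py .5493 -.0433 .1267 89; python3 off.py|head -6
```

```text
t 18.65 tcp [ 0.5497 -0.0448  0.1458] ydeg 88.92 F [-1.  -0.4 -4.4] open 0.547 shift [0.0024 0.0076 0.0957] turn -0.0005 j [-0.4   0.37  0.5   1.9  -0.22  0.92  1.76]
collar top n 5082 outer circle
 hull fit (array([ 0.54991968, -0.04584769]), np.float64(0.0028584378753427338))
pipe n 16
post 281 [0.5501 0.0012 0.0498]
post 282 [ 0.5486 -0.0879  0.0498]
tcp [ 0.5497 -0.0448  0.1458]
```

Emit:
{"fn": "apply_moves", "kwargs": {"increments": [[-1,0.001,0.005,0.01,0],[-1,0.002,0.01,0.02,0],[-1,0.002,0.01,0.035,0],[-1,0.002,0.01,0.05,0],[-1,0.002,0.01,0.065,0],[-1,0.002,0.01,0.08,0],[-1,0.002,0.01,0.09,0],[-1,0.002,0.01,0.095,0],[-1,0.002,0.01,0.095,0],[-1,0.002,0.01,0.095,0]]}}

```text
time_s: 19.58
tcp_pos: [0.5492, -0.0428, 0.1265]
tool_rot: [[-1.0, 0.019, 0.0], [0.019, 1.0, 0.0], [-0.0, 0.0, -1.0]]
contact_force: [-0.6, 0.2, -4.6]
opening: 0.552
grip_force: 62.7
```

Emit:
{"fn": "apply_moves", "kwargs": {"increments": [[-1,0,0,0,0],[-1,0,0,0,0],[-1,0,0,0,0],[-1,0,0,0,0],[-1,0,0,0,0],[-1,0,0,0,0],[-1,0,0,0,0],[-1,0,0,0,0],[-1,0,0,0,0],[-1,0,0,0,0]]}}

```text
time_s: 20.42
tcp_pos: [0.5491, -0.0428, 0.1265]
tool_rot: [[-1.0, 0.019, 0.0], [0.019, 1.0, 0.0], [-0.0, 0.0, -1.0]]
contact_force: [0.5, 0.6, -4.5]
opening: 0.55
grip_force: 62.7
```

```bash
python3 go.py .5493 -.0433 .1267 89; python3 off.py|head -6; python3 chk.py 2
```

```text
t 20.42 tcp [ 0.5491 -0.0428  0.1265] ydeg 88.92 F [ 0.5  0.6 -4.5] open 0.55 shift [-0.0009 -0.0023 -0.0011] turn -0.0005 j [-0.39  0.4   0.49  1.92 -0.24  0.88  1.77]
collar top n 5058 outer circle
 hull fit (array([ 0.54929794, -0.04329008]), np.float64(0.0034766288706983674))
pipe n 0
post 262 [0.5488 0.0011 0.0496]
post 237 [ 0.5469 -0.0877  0.0496]
tcp [ 0.5491 -0.0428  0.1265]
wrist 8126 [0.08937638 0.09415643 0.09744875] zb 0.08576751566181152
((0.5439760088920593, -0.04474535211920738), (0.050719134509563446, 0.09569993615150452), 12.625015258789062)
scene 232 [0.08637515 0.09274942 0.09723533] zb 0.08579360997355538
((0.5580936074256897, -0.04021869972348213), (0.0517054945230484, 0.09521810710430145), 17.459157943725586)
```

View pics/c2.png

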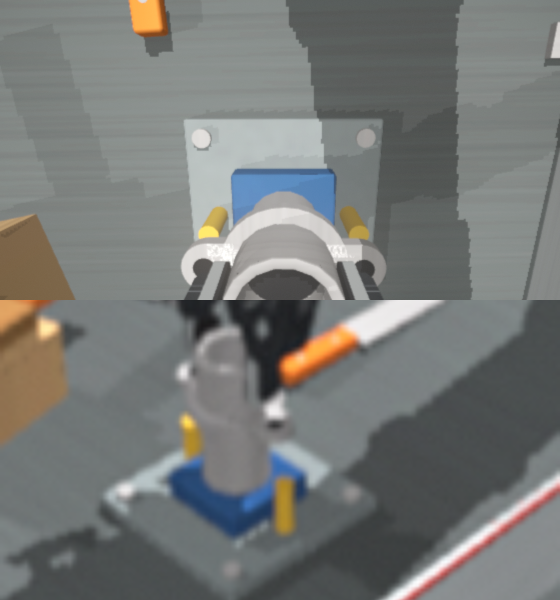

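The final view shows the flange level just over the pipe, with the ears over the posts and the collar's left edge at crop (195,345), consistent with the pipe axis. The measured plate bottom is about 86 mm, so I hand the job in.

```bash
python3 -c "
from workcell import ctrl
print(ctrl.close_job())"
```

```text
the job is handed in; nothing more can be done
None
```

I handed the job in at about 20 s; no verdict came back. The scraper is let go in the slot, its tip about 107 mm past the mouth. The flange is held still and level about 6 mm above the pipe end, centred to about 1–2 mm, its ears over the posts.

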